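# Build up a change-gear stub shaft in order

## Robot

A 6-joint arm with a two-finger parallel gripper is mounted at the origin on a cart in front of the work surface, level with it; the furniture and walls round the work are solid. World frame = base frame: x ahead of the robot, y to its left, z up, the work surface at z = 0. Lengths are in m, angles in rad, forces in N, time in s.
With the tool pointing down it reaches from about 0.35 to 0.875 m from the base axis. Payload 4.2 kg.
Tool frame: the origin (TCP) lies between the finger pads; the fingertips stand 19 mm ahead of it and the grasp point (between the pads) is the TCP; z points along the fingers, y is the line along which they close (so a half turn about z gives the same grasp; the last joint's range is limited). The gripper opens to 87 mm and grips with 3 to 60 N. Pads are 19 mm wide; open, the fingers measure 117 mm over their backs; the gripper's body (75 mm by 190 mm) begins 51 mm behind the grasp point.
Start: joints at [1.483, 0.385, 0.008, 0, -1.194, -0.259], TCP at [0.212, 0.588, 0.218] pointing down, gripper open.
Joint ranges: [-3.14, 3.14], [-1.21, 2.06], [-1.07, 1.41], [-3.16, 2.05], [-2.99, -0.16], [-3.1, 3.1]. Speed limits (rad/s): [2.79, 2.79, 3.14, 3.14, 3.14, 3.14].

## Interface

Orientations are given as a unit quaternion [x, y, z, w].
In Python, from cell import ctrl gives the robot as it stands.
- The arm moves only by the tool carry_out, never from a script. Its argument "commands" is a list of rows, each a list of 3 entries, a list of its own where there are three numbers: the opening, from 0 (shut) to 1 (fully open), then the shift along the world's x, y, z in cm, then the turn, a rotation vector about the world's x, y, z in degrees. A call has 1 to 20 rows; each row shifts and turns the commanded pose from where the row before left it; what a row does not reach is not made up. A row lasts 1/10 s, in which the tool goes at most 50 mm and 8.59 degrees, less where a joint would pass 70% of its speed; a pose out of reach is approached as far as the arm can. A call with a gripper value outside its range is refused whole. The fingers move at their own pace and stop on an object; "grip_force" is the grip in N (left out, the last holds). Time passes only in rows, so rows that do not move let the fingers close. It gives the time, the measured TCP pose, the force, the opening and the grip force at its end, in the units of the state.
- ctrl.get_state(): the state, without advancing time (a new reading comes with each control period).
- ctrl.read_camera(name): name is "scene" or "top"; returns a dict with "img" (480x640x3 uint8, red, green, blue), "z_map" (480x640 float32, m along the optical axis (not along the pixel's ray), 0 where there is no reading), "fx", "fy", "cx", "cy" (pixels), "pose" (4x4, takes a point from camera to world coordinates). Camera axes: x right, y up, looking along -z (the intrinsics and any distortion apply to the point x, -y, -z); pixel columns grow to the right and rows downward; lengths in m; the calibration is good to about 2 mm. A picture is of the moment at which its call begins.
- ctrl.finish_job(): hands the job in; it is judged then, once.
The state is a dict: "time_s": time; "q": joint angles; "qvel": joint speeds; "joint_efforts": joint torques, N m; "tcp_pos": TCP position; "orientation": TCP orientation; "force": force on the tool from outside, world axes, zero at the start; "wrist_torque": the same for the moment, N m; "width": finger opening in m; "grasp_force": force on a finger pad.
Only numpy, scipy, OpenCV 4.12 (cv2) and the standard library are available. Lean on these libraries where they do the work, as an engineer would, in place of code of your own. Each camera call takes 0.05 s, during which the arm holds its last target. There are 200 camera calls.

## Task

Build up the change-gear stub shaft on the green bracket: slide onto it, in this order and each one fully down onto the one before, the ball bearing (against the shaft's shoulder), the bronze spacer ring, the large gear, the small gear and last the black shaft collar. Lower each part down the shaft instead of letting it drop, and leave the plain steel ring gauge, the nut and the brass weight where they are.

Things in the scene. Friction and masses are not known exactly. Their poses are not given: they have to be found in the camera images.
- stub_shaft: Upright stepped steel shaft on a green 84 x 84 x 12 mm bracket plate, fixed to the bench (cannot move), a black cap screw near each corner (tops 18 mm above the bench). Origin: centre of the plate's underside, on the shaft's axis; z up along the shaft. Dark flange 56 mm across up to 20 mm height, then the shoulder 34 mm across up to 26 mm. Blunt tip at 73.5 mm.
- shoulder (a point): Centre of the shaft's shoulder, 26 mm above the bench, on the shaft's axis; here the first part comes to rest. Above this point the shaft is 23 mm across up to 23 mm, narrows in a cone to 16 mm across at 27 mm, stays so up to 43.5 mm, and ends in a cone to 8 mm across at 47.5 mm.
- ball_bearing: Ball bearing: two bright steel rings with a black seal between, 47 mm outside, 26 mm bore, 10 mm high, 85 g. Origin at the centre of its underside, z up along the bore; it lies flat on the bench. Seated on the shoulder its underside is 26 mm above the bench.
- spacer_ring: Plain bronze (brass-coloured) ring, 36 mm outside, 26 mm bore, 8 mm high, 40 g. Origin at the centre of its underside, z up along the bore; it lies flat on the bench. Seated on the bearing its underside is 36 mm above the bench.
- large_gear: Large grey steel spur gear with 29 teeth, 62 mm over the teeth, 26 mm bore, 10 mm high, 160 g; a ring of six small dark holes in its web. Origin at the centre of its underside, z up along the bore; it lies flat on the bench. May be gripped across the teeth like a 62 mm disc. Seated on the spacer its underside is 44 mm above the bench.
- small_gear: Small grey steel spur gear with 19 teeth, 42 mm over the teeth, 18 mm bore (too small for the thick journal), 10 mm high, 75 g. Origin at the centre of its underside, z up along the bore; it lies flat on the bench. May be gripped across the teeth like a 42 mm disc. Seated on the large gear its underside is 54 mm above the bench.
- shaft_collar: Black shaft collar (a ring with one narrow grey slit), 34 mm outside, 18 mm bore, 8 mm high, 40 g. Origin at the centre of its underside, z up along the bore; it lies flat on the bench. Seated on the small gear its underside is 64 mm above the bench and its top 72 mm.
- ring_gauge: Bystander: plain bright steel ring gauge without seal or teeth, 52 mm outside, about 20 mm bore, 16 mm high; loose on the bench. Origin: centre of its underside.
- brass_weight: Bystander: small brass weight with a knob on top, 34 mm across, 34 mm high; stands loose on the bench. Origin: centre of its underside.
- hex_nut: Bystander: dark hexagon nut, 24 mm across flats, 12 mm high; loose on the bench. Origin: centre of its underside.

How it is judged:
By the outcome, as a careful person would: the job done as asked, in the order asked, and still so for the second after the job is handed in, with the robot touching nothing.
It also fails if it takes over 99 s, if anything falls off the work surface, if the arm or the gripper's body presses on something with over 40 N, if the wrist force passes 120 N, or if a joint passes its speed limit or range.

## Working session

There is one attempt and no reset: what is moved stays moved. The work goes in short steps, Python scripts to look and compute and a tool call to move; the robot and the scene stay as the last step left them, time stands still between calls to the robot, and variables do not carry over. Pictures are saved under pics/ and viewed, at most 14 in all, crops included, and the job is handed in when it is done.

Besides the shell and the picture viewer there is one more tool, called as name(argument=value, ...) on one line, values as JSON. carry_out: Moves the arm, as the interface text tells. Its arguments: {"type":"object","properties":{"commands":{"type":"array","items":{"type":"array"}},"grip_force":{"type":"number"}},"required":["commands"]}

```bash
mkdir -p pics; ls
python3 - <<'E'
from cell import ctrl
import cv2,numpy as np
for n in("top","scene"):
    c=ctrl.read_camera(n); cv2.imwrite(f"pics/{n}0.png",c["img"][...,::-1]); np.savez(f"{n}0.npz",**c)
    print(n,c["fx"],c["fy"],c["cx"],c["cy"],np.round(c["pose"],4).tolist(),[k for k in c])
s=ctrl.get_state();print({k:np.round(v,3).tolist() for k,v in s.items()})
E
```

```text
pics
top 456.6899410938348 456.6899410938348 334.39467156420983 232.0327421740974 [[0.0229, 0.9833, -0.1803, 0.3728], [-0.9996, 0.0254, 0.0117, 0.0095], [0.0161, 0.18, 0.9835, 0.8886], [0.0, 0.0, 0.0, 1.0]] ['img', 'z_map', 'fx', 'fy', 'cx', 'cy', 'pose']
scene 480.6281974047849 480.6281974047849 319.3491497602632 240.2746273841576 [[-0.9818, 0.0913, -0.1665, 0.3698], [-0.1889, -0.5587, 0.8076, 0.7223], [-0.0193, 0.8243, 0.5658, 0.5545], [0.0, 0.0, 0.0, 1.0]] ['img', 'z_map', 'fx', 'fy', 'cx', 'cy', 'pose']
{'time_s': 0.1, 'q': [1.483, 0.385, 0.007, -0.0, -1.194, -0.259], 'qvel': [-0.002, -0.002, 0.005, 0.002, 0.001, 0.0], 'joint_efforts': [-0.0, -39.169, 18.793, 4.232, 0.013, -0.0], 'tcp_pos': [0.212, 0.587, 0.217], 'orientation': [0.985, -0.173, -0.0, 0.001], 'force': [-0.972, -0.147, 0.192], 'wrist_torque': [0.001, 0.048, 0.034], 'grasp_force': 0.0, 'width': 0.087}
```

View pics/top0.png

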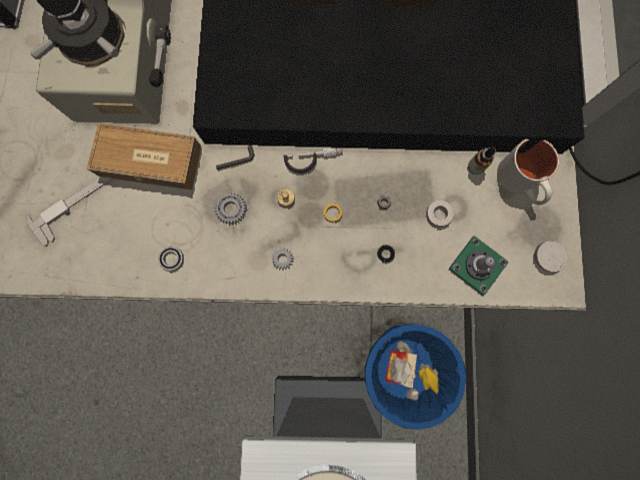

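View pics/scene0.png

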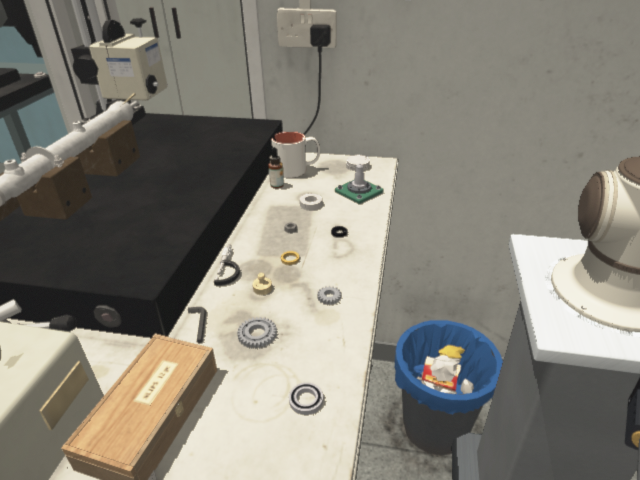

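```bash
cat > h.py <<'E'
import numpy as np,cv2
def proj(c,P):
    T=np.linalg.inv(c["pose"]);p=np.atleast_2d(P)@T[:3,:3].T+T[:3,3]
    return np.c_[c["cx"]+c["fx"]*p[:,0]/-p[:,2],c["cy"]-c["fy"]*p[:,1]/-p[:,2]]
def ray(c,uv,z):
    uv=np.atleast_2d(uv);d=np.c_[(uv[:,0]-c["cx"])/c["fx"],-(uv[:,1]-c["cy"])/c["fy"],-np.ones(len(uv))]@c["pose"][:3,:3].T
    o=c["pose"][:3,3];return o+d*((z-o[2])/d[:,2])[:,None]
def cloud(c):
    v,u=np.mgrid[:480,:640];Z=c["z_map"]
    p=np.stack([(u-c["cx"])/c["fx"]*Z,-(v-c["cy"])/c["fy"]*Z,-Z],-1)
    return p@c["pose"][:3,:3].T+c["pose"][:3,3]
def rect(c,x,y,z,half=.05,s=2000):
    "metric picture of plane z round (x,y): column grows with -y, row with -x; s px per m"
    q=np.array([[x+half,y+half,z],[x+half,y-half,z],[x-half,y-half,z],[x-half,y+half,z]]);n=int(2*half*s)
    M=cv2.getPerspectiveTransform(proj(c,q).astype(np.float32),np.float32([[0,0],[n,0],[n,n],[0,n]]))
    return cv2.warpPerspective(c["img"],M,(n,n),flags=cv2.INTER_CUBIC)
E
cat > m.py <<'E'
from h import *
T=dict(np.load("top0.npz"));S=dict(np.load("scene0.npz"))
px=dict(bearing=(172,259,.01),lgear=(231,209,.01),spacer=(333,213,.008),sgear=(283,259,.01),collar=(386,254,.008),gauge=(440,213,.016),nut=(384,202,.012),weight=(286,198,.034),bracket=(479,265,.012))
tiles=[]
Ct,Cs=cloud(T),cloud(S)
for k,(u,v,z) in px.items():
    g=ray(T,(u,v),z)[0]
    r=[]
    for C in(Ct,Cs):
        m=(np.hypot(C[...,0]-g[0],C[...,1]-g[1])<.045)
        zz=C[...,2][m];b=np.median(zz[zz<.005]) if (zz<.005).any() else np.nan
        r+=[round(float(b)*1e3,1),round(float(np.percentile(zz,97))*1e3,1)]
    print(k,np.round(g*1e3,1),"table/top z mm (top cam, scene cam)",r)
    tiles.append(np.vstack([rect(T,g[0],g[1],z,.05,1500),rect(S,g[0],g[1],z,.05,1500)]))
im=np.vstack([np.hstack(tiles[:5]),np.hstack(tiles[5:]+[tiles[0]*0])])
cv2.imwrite("pics/tiles.png",im[...,::-1]);print(im.shape)
m=(Ct[...,2]>.02)&(Ct[...,0]>.2)
print("black block z",np.median(Ct[40:120,250:550,2]),"front edge",Ct[140,250:550:100].round(3).tolist())
E
python3 m.py
```

```text
bearing [473.  310.2  10. ] table/top z mm (top cam, scene cam) [-0.2, 11.4, 0.5, 11.2]
lgear [574.6 203.4  10. ] table/top z mm (top cam, scene cam) [0.0, 11.5, 0.6, 11.5]
spacer [572.3   2.6   8. ] table/top z mm (top cam, scene cam) [-0.1, 8.3, 0.4, 8.8]
sgear [478.3  97.1  10. ] table/top z mm (top cam, scene cam) [-0.1, 11.3, 0.5, 11.1]
collar [ 493.3 -102.5    8. ] table/top z mm (top cam, scene cam) [-0.2, 9.0, 0.4, 8.6]
gauge [ 576.1 -207.5   16. ] table/top z mm (top cam, scene cam) [0.0, 17.5, 0.4, 17.2]
nut [596.4 -97.7  12. ] table/top z mm (top cam, scene cam) [0.0, 11.4, 0.3, 12.2]
weight [593.6  94.   34. ] table/top z mm (top cam, scene cam) [-0.1, 18.1, 0.4, 28.3]
bracket [ 475.8 -282.3   12. ] table/top z mm (top cam, scene cam) [0.5, 69.7, 0.8, 69.1]
(600, 750, 3)
black block z 0.10450706719009584 front edge [[0.701, 0.166, 0.054], [0.701, -0.026, 0.068], [0.702, -0.213, 0.081]]
```

View pics/tiles.png

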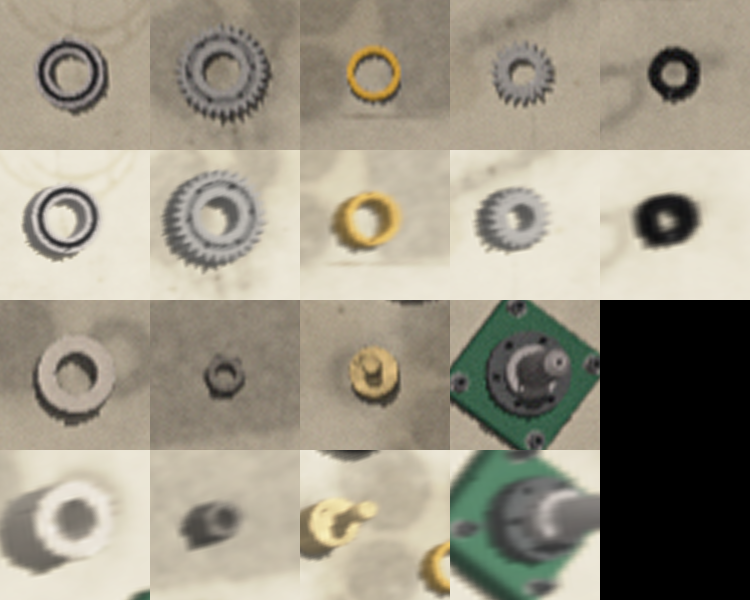

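```bash
cat > m2.py <<'E'
from h import *
from scipy.optimize import least_squares
import sys
parts=dict(bearing=(.473,.310,.010,.0235),lgear=(.5746,.2034,.010,.031),spacer=(.5723,.0026,.008,.018),sgear=(.4783,.0971,.010,.021),collar=(.4933,-.1025,.008,.017),gauge=(.576,-.2075,.016,.026))
if __name__=="__main__":
  for n in("top","scene"):
    c=dict(np.load(n+"0.npz"));C=cloud(c);z0=np.median(C[...,2][(abs(C[...,0]-.52)<.02)&(abs(C[...,1]-.05)<.1)]);print(n,"bench z",z0)
    H=C[...,2]-z0
    for k,(x,y,h,R) in parts.items():
        near=np.hypot(C[...,0]-x,C[...,1]-y)<R+.012
        m=(near&(H>.4*h)).astype(np.uint8)
        cn=max(cv2.findContours(m,cv2.RETR_EXTERNAL,cv2.CHAIN_APPROX_NONE)[0],key=cv2.contourArea)
        f=cv2.drawContours(np.zeros_like(m),[cn],-1,1,-1);M=cv2.moments(f,True)
        g=ray(c,(M["m10"]/M["m00"],M["m01"]/M["m00"]),.7*h)[0]
        e=cv2.fitEllipse(ray(c,cn[:,0].astype(float),.7*h)[:,:2].astype(np.float32)*1e3)
        print(k,np.round(g[:2]*1e3,1),"ell",np.round(e[0],1),np.round(e[1],1),"top depth",round(float(np.percentile(H[f>0],70))*1e3,1))
    # shaft
    near=np.hypot(C[...,0]-.476,C[...,1]+.285)<.07
    for a,b,r in((.029,.047,.0115),(.055,.068,.008)):
        q=C[near&(H>a)&(H<b)&(np.hypot(C[...,0]-.476,C[...,1]+.285)<.03)][:,:2]
        s=least_squares(lambda p:np.hypot(*(q-p).T)-r,q.mean(0),loss="soft_l1",f_scale=.001);print("shaft fit",len(q),s.x*1e3,np.sqrt(np.mean(s.fun**2))*1e3)
    hsv=cv2.cvtColor(c["img"],cv2.COLOR_RGB2HSV)
    g=((hsv[...,0]>60)&(hsv[...,0]<95)&(hsv[...,1]>90)&near&(H>.008)).astype(np.uint8)
    P=ray(c,np.argwhere(g)[:,::-1].astype(float),.012)[:,:2]
    r=cv2.minAreaRect(P.astype(np.float32)*1e3);print("plate",r)
E
python3 m2.py
```

```text
top bench z -0.00021218999251987336
bearing [474.1 314.7] ell [474.2 314.7] [45.3 47.6] top depth 10.2
lgear [576.9 205.9] ell [577.1 205.9] [57.9 58.4] top depth 10.1
spacer [573.5   3.6] ell [573.5   3.6] [34.9 35.1] top depth 7.5
sgear [479.9  99.5] ell [480.   99.6] [37.1 37.8] top depth 10.6
collar [ 494.6 -102.3] ell [ 494.6 -102.3] [32.2 33.5] top depth 8.8
gauge [ 576.2 -208.6] ell [ 576.4 -208.6] [50.8 53.1] top depth 16.2
shaft fit 43 [ 476.06563398 -282.84463253] 0.7917879736879815
shaft fit 27 [ 475.92985146 -282.91388927] 0.6192404705427994
plate ((475.7469787597656, -280.6438293457031), (80.93609619140625, 81.6602783203125), 52.794288635253906)
scene bench z 0.0003982118534283652
bearing [477.6 316.6] ell [477.8 315.8] [46.2 50.1] top depth 10.0
lgear [580.5 207.9] ell [580.7 206.8] [61.1 62. ] top depth 9.9
spacer [576.5   4.6] ell [576.6   4.2] [35.1 40.2] top depth 7.6
sgear [483.  100.3] ell [483.1 100. ] [40.9 43.1] top depth 10.1
collar [ 497.5 -101.4] ell [ 497.6 -101.6] [33.2 38. ] top depth 7.7
gauge [ 579.3 -207.1] ell [ 579.4 -207.7] [52.3 63.6] top depth 15.6
shaft fit 64 [ 478.53510923 -281.51543412] 1.4530537412959448
shaft fit 34 [ 478.56863129 -282.42101273] 1.6617220030670463
plate ((482.3489074707031, -263.4977722167969), (75.72815704345703, 45.45384216308594), 0.5033310055732727)
```

carry_out(commands=[[1, [3.3, -3.4, -1], [0, 0, 6.6]], [1, [3.3, -3.4, -1], [0, 0, 6.6]], [1, [3.3, -3.4, -1], [0, 0, 6.7]], [1, [3.3, -3.4, -1], [0, 0, 0]], [1, [3.3, -3.4, -2], [0, 0, 0]], [1, [3.3, -3.4, -2], [0, 0, 0]], [1, [3.3, -3.4, -2], [0, 0, 0]], [1, [3.3, -3.4, -2], [0, 0, 0]], [1, [0, 0, 0], [0, 0, 0]], [1, [0, 0, 0], [0, 0, 0]]], grip_force=15)

```text
time_s: 1.1
tcp_pos: [0.4731, 0.3182, 0.0996]
orientation: [1.0, -0.001, -0.001, 0.001]
force: [-0.3, 0.4, -0.1]
width: 0.0869
grasp_force: 0.0
```

carry_out(commands=[[1, [0, 0, -3], [0, 0, 0]], [1, [0, 0, -2.5], [0, 0, 0]], [1, [0, 0, -1.5], [0, 0, 0]], [1, [0, 0, 0], [0, 0, 0]], [1, [0, 0, 0], [0, 0, 0]]])

```text
time_s: 1.6
tcp_pos: [0.4726, 0.321, 0.0314]
orientation: [1.0, 0.001, 0.001, -0.0]
force: [0.1, 0.8, 0.4]
width: 0.0868
grasp_force: 0.0
```

carry_out(commands=[[1, [0, 0, 0], [0, 0, 0]], [1, [0, 0, 0], [0, 0, 0]], [1, [0, 0, 0], [0, 0, 0]]])

```text
time_s: 1.9
tcp_pos: [0.473, 0.32, 0.0315]
orientation: [1.0, 0.0, 0.001, -0.001]
force: [0.4, 0.8, 1.0]
width: 0.087
grasp_force: 0.0
```

Run:
```python
from cell import ctrl
for _ in range(2):
    s=ctrl.get_state();print(s["tcp_pos"],s["q"],s["qvel"])
```

```text
[0.47299686 0.32002902 0.03147848] [ 8.78480489e-01  4.94378580e-01 -3.51463565e-01  8.40948892e-05
 -7.23247415e-01  6.92985008e-01] [-0.00200885  0.00372435 -0.00498434  0.00036109  0.00032768 -0.00048868]
[0.47299686 0.32002902 0.03147848] [ 8.78480489e-01  4.94378580e-01 -3.51463565e-01  8.40948892e-05
 -7.23247415e-01  6.92985008e-01] [-0.00200885  0.00372435 -0.00498434  0.00036109  0.00032768 -0.00048868]
```

carry_out(commands=[[1, [0.3, -0.45, -0.5], [0, 0, 0]], [1, [0, 0, -0.4], [0, 0, 0]], [1, [0, 0, 0], [0, 0, 0]], [1, [0, 0, 0], [0, 0, 0]]])

```text
time_s: 2.3
tcp_pos: [0.4757, 0.3148, 0.0212]
orientation: [1.0, 0.0, -0.0, 0.0]
force: [-0.7, 0.7, -0.8]
width: 0.0871
grasp_force: 0.0
```

carry_out(commands=[[0, [0, 0, 0], [0, 0, 0]], [0, [0, 0, 0], [0, 0, 0]], [0, [0, 0, 0], [0, 0, 0]], [0, [0, 0, 0], [0, 0, 0]], [0, [0, 0, 0], [0, 0, 0]], [0, [0, 0, 0], [0, 0, 0]]], grip_force=20)

```text
time_s: 2.9
tcp_pos: [0.4757, 0.3151, 0.0216]
orientation: [1.0, 0.0, 0.0, -0.0]
force: [0.6, 0.1, -0.2]
width: 0.047
grasp_force: 0.0
```

```bash
cat > st.py <<'E'
from cell import ctrl
import sys,cv2,numpy as np
for n in sys.argv[2:]:
    c=ctrl.read_camera(n); cv2.imwrite(f"pics/{n}{sys.argv[1]}.png",c["img"][...,::-1]); np.savez(f"{n}{sys.argv[1]}.npz",**c)
s=ctrl.get_state()
for k in("time_s","tcp_pos","force","wrist_torque","width","grasp_force"):print(k,np.round(s[k],4))
E
python3 st.py 1 scene top
```

```text
time_s 3.0
tcp_pos [0.4757 0.3151 0.0216]
force [ 0.0525 -0.1604  0.2161]
wrist_torque [-0.1027 -0.0288 -0.0273]
width 0.0389
grasp_force 0.0
```

View pics/scene1.png

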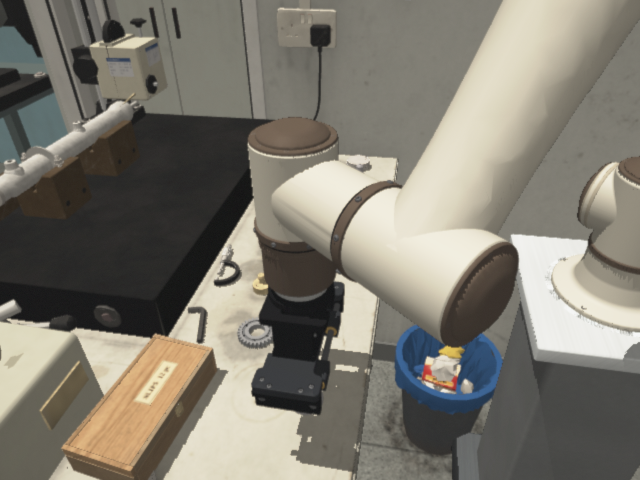

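carry_out(commands=[[0, [0, 0, 0], [0, 0, 0]], [0, [0, 0, 0], [0, 0, 0]]])

```text
time_s: 3.2
tcp_pos: [0.4757, 0.3151, 0.0216]
orientation: [1.0, 0.0, -0.0, 0.0]
force: [0.2, 0.3, -0.5]
width: 0.023
grasp_force: 0.0
```

View pics/top1.png

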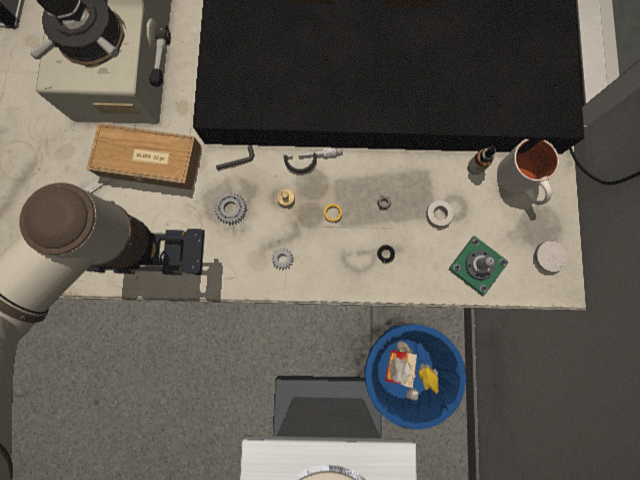

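Run:
```python
import cv2
a=cv2.imread("pics/scene1.png")[340:440,230:350];b=cv2.imread("pics/top1.png")[215:305,80:220]
a=cv2.resize(a,(480,400),interpolation=2);b=cv2.resize(b,(560,360),interpolation=2)[:, :]
import numpy as np
o=np.zeros((600,800,3),np.uint8);o[:400,:400]=cv2.resize(a,(400,400));o[:257,400:]=cv2.resize(b,(400,257));cv2.imwrite("pics/z1.png",o)
```

```text
(no output)
```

View pics/z1.png

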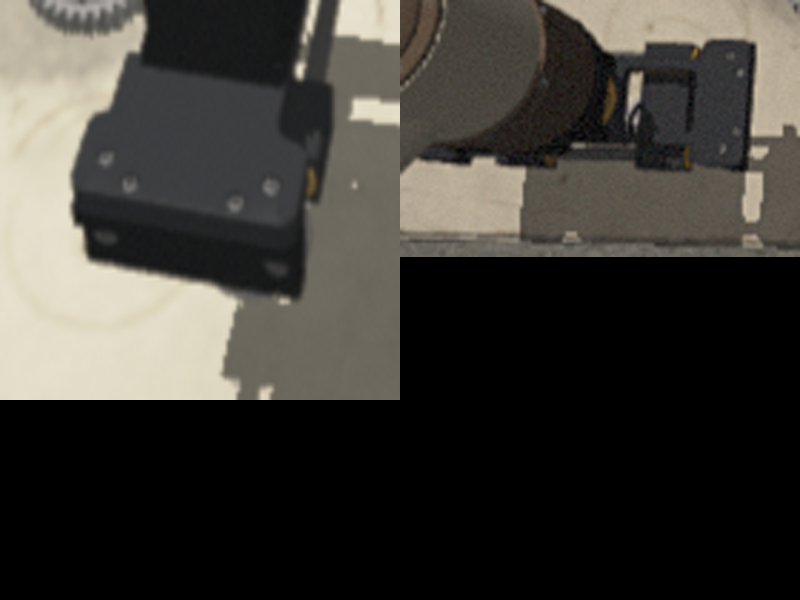

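carry_out(commands=[[0, [0, 0, 2], [0, 0, 0]], [0, [0, 0, 4], [0, 0, 0]], [0, [-3, -3, 4], [0, 0, 0]], [0, [-3, -3, 2], [0, 0, 0]], [0, [-3, -2, 0], [0, 0, 0]], [0, [-2, -2, 0], [0, 0, 0]], [0, [0, 0, 0], [0, 0, 0]]])

```text
time_s: 3.9
tcp_pos: [0.3672, 0.2165, 0.1361]
orientation: [1.0, 0.0, -0.001, 0.0]
force: [0.1, -0.5, -0.2]
width: 0.0001
grasp_force: 0.0
```

```bash
python3 st.py 2 scene top
```

```text
time_s 4.0
tcp_pos [0.3702 0.2195 0.1365]
force [0.0594 0.4044 0.022 ]
wrist_torque [-0.0161 -0.1249 -0.0033]
width 0.0003
grasp_force 0.0
```

View pics/scene2.png

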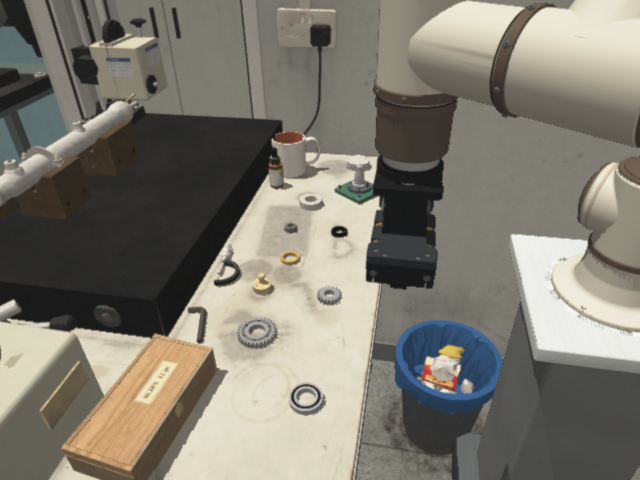

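Run:
```python
from h import *
t=np.array([.370,.2195,.1365])
for n in("top","scene"):
    c=dict(np.load(n+"2.npz"));C=cloud(c)
    print(n,"tcp px",proj(c,[t,t-[0,0,.019],t+[0,0,.051]]).round(0).tolist())
    m=(C[...,2]>.05)&(C[...,2]<.3)&(np.hypot(C[...,0]-t[0],C[...,1]-t[1])<.13)
    P=C[m]
    for a in np.arange(.05,.3,.02):
        q=P[(P[:,2]>=a)&(P[:,2]<a+.02)]
        if len(q)>5:print(round(a,2),len(q),"x",np.percentile(q[:,0],[2,98]).round(3),"y",np.percentile(q[:,1],[2,98]).round(3))
c=dict(np.load("top2.npz"));im=c["img"]
u,v=proj(c,t)[0].astype(int);print(u,v)
cv2.imwrite("pics/z2.png",np.hstack([cv2.resize(im[max(0,v-60):v+60,u-70:u+70],(420,360),interpolation=2),cv2.resize(dict(np.load("scene2.npz"))["img"][150:300,340:465],(300,360),interpolation=2)])[...,::-1])
```

```text
top tcp px [[197.0, 314.0], [200.0, 314.0], [187.0, 314.0]]
0.21 296 x [0.33  0.403] y [0.159 0.223]
0.23 732 x [0.33  0.403] y [0.123 0.212]
0.25 1701 x [0.332 0.401] y [0.124 0.2  ]
scene tcp px [[396.0, 288.0], [395.0, 299.0], [399.0, 257.0]]
0.13 59 x [0.357 0.378] y [0.225 0.228]
0.21 1052 x [0.332 0.404] y [0.138 0.306]
0.23 1302 x [0.331 0.405] y [0.189 0.313]
0.25 2259 x [0.334 0.402] y [0.254 0.313]
0.27 676 x [0.346 0.392] y [0.235 0.269]
0.29 395 x [0.347 0.389] y [0.227 0.269]
196 314
```

View pics/z2.png

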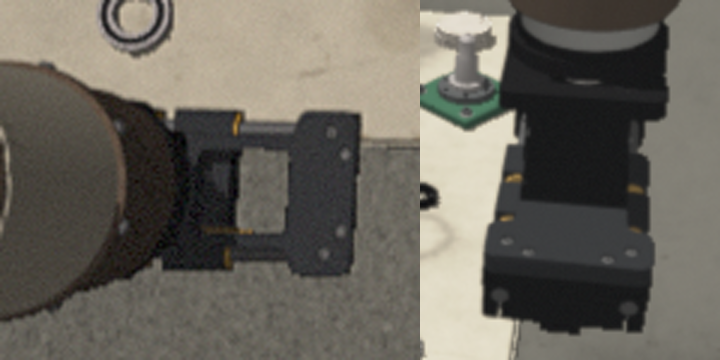

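Run:
```python
from h import *
c=dict(np.load("scene2.npz"));C=cloud(c)
t=np.array([.370,.2195,.1365])
m=(C[...,2]>.05)&(C[...,2]<.3)&(np.hypot(C[...,0]-t[0],C[...,1]-t[1])<.13)
f=m&(C[...,2]<.17);print("finger rows/cols",np.argwhere(f).min(0),np.argwhere(f).max(0),"z",np.percentile(C[f][:,2],[0,5,50,95,100]),"y",np.percentile(C[f][:,1],[0,50,100]))
for r in range(272,296):
    w=np.flatnonzero(m[r]);
    if len(w):print(r,w.min(),w.max(),C[r,w].mean(0).round(4), c["img"][r,w].mean(0).round())
d=dict(np.load("top2.npz"));D=cloud(d);k=(D[...,2]>.05)&(D[...,2]<.3)&(np.hypot(D[...,0]-t[0],D[...,1]-t[1])<.13)
b=D[k];print("top min z",np.percentile(b[:,2],[0,1,5]))
```

```text
finger rows/cols [285 390] [289 406] z [0.1400961  0.14145921 0.14413934 0.14713321 0.14890191] y [0.22364905 0.22635274 0.22875072]
272 366 435 [0.3674 0.307  0.2319] [30. 30. 30.]
273 366 435 [0.3673 0.3066 0.2302] [29. 30. 30.]
274 366 435 [0.3671 0.3056 0.228 ] [29. 30. 30.]
275 366 435 [0.367  0.3049 0.2261] [29. 30. 30.]
276 366 434 [0.3676 0.3043 0.2242] [30. 30. 30.]
277 366 434 [0.3672 0.3042 0.2227] [30. 31. 31.]
278 365 434 [0.3677 0.3041 0.2212] [34. 34. 34.]
279 365 434 [0.3676 0.3042 0.2199] [35. 35. 34.]
280 365 433 [0.368  0.3042 0.2185] [35. 35. 35.]
281 366 433 [0.3669 0.3042 0.2171] [36. 36. 35.]
282 368 433 [0.3657 0.304  0.2157] [45. 44. 42.]
283 378 433 [0.3606 0.304  0.2151] [37. 37. 36.]
284 387 433 [0.356  0.3043 0.2145] [30. 30. 30.]
285 390 433 [0.3544 0.2916 0.2029] [30. 30. 30.]
286 390 432 [0.3546 0.2744 0.1872] [40. 40. 39.]
287 390 432 [0.3545 0.2643 0.1773] [50. 49. 47.]
288 393 432 [0.3554 0.2524 0.1656] [66. 64. 60.]
289 402 406 [0.3598 0.2254 0.1409] [77. 75. 70.]
top min z [0.21221053 0.21840581 0.2268676 ]
```

carry_out(commands=[[1, [2.65, 2.4, 0], [0, 0, 0]], [1, [2.65, 2.4, 0], [0, 0, 0]], [1, [2.65, 2.4, -1], [0, 0, 0]], [1, [2.65, 2.4, -1.5], [0, 0, 0]], [1, [0, 0, -3], [0, 0, 0]], [1, [0, 0, -4], [0, 0, 0]], [1, [0, 0, -2], [0, 0, 0]], [1, [0, 0, -1], [0, 0, 0]], [1, [0, 0, 0], [0, 0, 0]], [1, [0, 0, 0], [0, 0, 0]], [1, [0, 0, 0], [0, 0, 0]]])

```text
time_s: 5.1
tcp_pos: [0.477, 0.3164, 0.0124]
orientation: [1.0, 0.0, 0.001, -0.001]
force: [0.4, 0.2, 1.0]
width: 0.0803
grasp_force: 0.0
```

```bash
python3 st.py 3 scene >/dev/null
python3 - <<'E'
from h import *
c=dict(np.load("scene3.npz"));C=cloud(c)
m=(C[...,2]>.012)&(C[...,2]<.3)&(np.hypot(C[...,0]-.476,C[...,1]-.3155)<.13)
for r in range(360,420):
    w=np.flatnonzero(m[r]);
    if len(w):print(r,w.min(),w.max(),C[r,w].min(0).round(4),C[r,w].max(0).round(4))
E
```

```text
360 272 327 [0.4448 0.2731 0.0361] [0.5011 0.3685 0.1424]
361 272 327 [0.4447 0.2718 0.0326] [0.5018 0.3681 0.1413]
362 272 327 [0.4447 0.2678 0.0261] [0.5017 0.3682 0.1404]
363 271 326 [0.445  0.268  0.0242] [0.5022 0.3688 0.1383]
364 271 326 [0.4447 0.2726 0.0273] [0.5018 0.3703 0.1366]
365 271 326 [0.4446 0.2714 0.0238] [0.5018 0.3708 0.1349]
366 270 326 [0.4444 0.2736 0.0243] [0.5023 0.3728 0.1338]
367 270 325 [0.4452 0.2718 0.02  ] [0.5019 0.3746 0.132 ]
368 269 325 [0.4447 0.276  0.0227] [0.5031 0.376  0.1312]
369 264 325 [0.4448 0.2766 0.0212] [0.5143 0.3771 0.1313]
370 263 325 [0.4446 0.276  0.0185] [0.5153 0.3788 0.131 ]
371 263 325 [0.4443 0.2757 0.0154] [0.5146 0.3803 0.1319]
372 263 324 [0.445  0.3482 0.102 ] [0.5139 0.3828 0.1319]
373 262 324 [0.445  0.3483 0.1015] [0.5148 0.3831 0.1324]
374 258 324 [0.4446 0.3507 0.1025] [0.5125 0.3867 0.1314]
375 257 324 [0.4446 0.3507 0.1008] [0.5131 0.3881 0.1313]
376 256 323 [0.4451 0.3537 0.101 ] [0.5137 0.3894 0.1317]
377 256 323 [0.4436 0.3618 0.1096] [0.5133 0.3908 0.1317]
378 255 326 [0.4399 0.3619 0.1095] [0.5139 0.3928 0.1315
[... 1679 characters left out ...]
226]
408 255 321 [0.4403 0.3894 0.0911] [0.5138 0.4115 0.1196]
409 255 320 [0.4403 0.3984 0.0913] [0.5138 0.4111 0.1169]
410 256 320 [0.4403 0.3981 0.0885] [0.5131 0.411  0.116 ]
411 257 320 [0.4401 0.3993 0.089 ] [0.5119 0.4109 0.1135]
412 263 320 [0.4403 0.3989 0.0869] [0.5055 0.4096 0.1112]
413 269 320 [0.4404 0.3984 0.088 ] [0.4981 0.4053 0.1023]
414 275 320 [0.4405 0.3975 0.0871] [0.4913 0.4053 0.1014]
415 282 320 [0.4403 0.3987 0.087 ] [0.483  0.4052 0.0997]
416 288 320 [0.4403 0.3993 0.0878] [0.476  0.4048 0.0974]
417 288 319 [0.4404 0.3651 0.0304] [0.4886 0.4054 0.0951]
418 289 319 [0.4408 0.3652 0.0284] [0.4875 0.4046 0.0927]
419 289 319 [0.4408 0.3623 0.0264] [0.4877 0.4044 0.0909]
```

carry_out(commands=[[1, [0, -0.1, -0.8], [0, 0, 0]], [1, [0, 0, -0.5], [0, 0, 0]], [1, [0, 0, 0], [0, 0, 0]], [0.4, [0, 0, 0], [0, 0, 0]], [0, [0, 0, 0], [0, 0, 0]], [0, [0, 0, 0], [0, 0, 0]], [0, [0, 0, 0], [0, 0, 0]], [0, [0, 0, 0], [0, 0, 0]], [0, [0, 0, 0], [0, 0, 0]], [0, [0, 0, 0], [0, 0, 0]]])

```text
time_s: 6.15
tcp_pos: [0.476, 0.3144, -0.0021]
orientation: [1.0, 0.0, 0.0, -0.0]
force: [0.1, -0.1, -0.2]
width: 0.0459
grasp_force: 20.0
```

carry_out(commands=[[0, [0, 0, 2], [0, 0, 0]], [0, [0, 0, 4], [0, 0, 0]], [0, [0, -2, 4], [0, 0, 0]], [0, [0, -4, 1.2], [0, 0, 0]], [0, [0, -4.5, 0], [0, 0, 0]], [0, [0, -4.5, 0], [0, 0, 0]], [0, [0, -4.5, 0], [0, 0, 0]], [0, [0, -4.5, 0], [0, 0, 0]], [0, [0, -4.5, 0], [0, 0, 0]], [0, [0, -4.5, 0], [0, 0, 0]], [0, [0, -4.5, 0], [0, 0, 0]], [0, [0, -4.5, 0], [0, 0, 0]], [0, [0, -4.5, 0], [0, 0, 0]], [0, [0, -4.5, 0], [0, 0, 0]], [0, [0.1, -4.5, 0], [0, 0, 0]], [0, [0, -2, 0], [0, 0, 0]], [0, [0, 0, 0], [0, 0, 0]], [0, [0, 0, 0], [0, 0, 0]], [0, [0, 0, 0], [0, 0, 0]]])

```text
time_s: 8.05
tcp_pos: [0.4767, -0.2597, 0.1097]
orientation: [1.0, 0.001, -0.0, -0.0]
force: [1.4, -0.5, -1.5]
width: 0.046
grasp_force: 20.0
```

carry_out(commands=[[0, [0, -2.3, -1], [0, 0, 0]], [0, [0, 0, -1.3], [0, 0, 0]], [0, [0, 0, 0], [0, 0, 0]], [0, [0, 0, 0], [0, 0, 0]], [0, [0, 0, 0], [0, 0, 0]]])

```text
time_s: 8.55
tcp_pos: [0.4776, -0.283, 0.0877]
orientation: [1.0, 0.001, 0.001, 0.0]
force: [-0.6, 0.0, -1.1]
width: 0.0458
grasp_force: 20.0
```

```bash
python3 st.py 4 scene top
python3 - <<'E'
import cv2,numpy as np
a=cv2.imread("pics/scene4.png")[110:230,290:430];b=cv2.imread("pics/top4.png")[200:320,420:560]
cv2.imwrite("pics/z4.png",np.hstack([cv2.resize(i,None,fx=2.8,fy=2.8,interpolation=2) for i in(a,b)]))
E
```

```text
time_s 8.65
tcp_pos [ 0.4776 -0.2833  0.0877]
force [ 0.8654 -0.467  -1.8727]
wrist_torque [-0.0672 -0.0341  0.0181]
width 0.046
grasp_force 19.9998
```

View pics/z4.png

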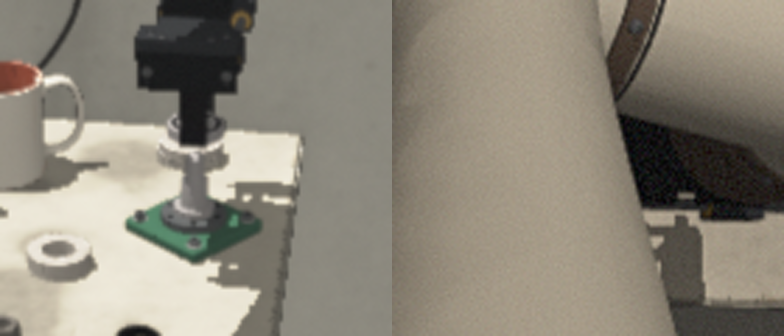

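carry_out(commands=[[0, [0, 0, -0.5], [0, 0, 0]], [0, [0, 0, -0.5], [0, 0, 0]], [0, [0, 0, -0.4], [0, 0, 0]], [0, [0, 0, -0.4], [0, 0, 0]], [0, [0, 0, -0.4], [0, 0, 0]], [0, [0, 0, -0.4], [0, 0, 0]], [0, [0, 0, -0.4], [0, 0, 0]], [0, [0, 0, 0], [0, 0, 0]]])

```text
time_s: 9.45
tcp_pos: [0.4765, -0.2835, 0.0562]
orientation: [1.0, 0.0, -0.001, -0.0]
force: [-0.6, -0.4, -1.8]
width: 0.046
grasp_force: 20.0
```

carry_out(commands=[[0, [0, 0, -0.3], [0, 0, 0]], [0, [0, 0, -0.3], [0, 0, 0]], [0, [0, 0, -0.2], [0, 0, 0]], [0, [0, 0, -0.2], [0, 0, 0]], [0, [0, 0, -0.2], [0, 0, 0]], [0, [0, 0, 0], [0, 0, 0]]])

```text
time_s: 10.05
tcp_pos: [0.4768, -0.2836, 0.0446]
orientation: [1.0, 0.0, -0.0, -0.0]
force: [0.2, 0.6, -1.6]
width: 0.0455
grasp_force: 20.0
```

carry_out(commands=[[0, [0, 0, -0.3], [0, 0, 0]], [0, [0, 0, -0.3], [0, 0, 0]], [0, [0, 0, -0.3], [0, 0, 0]], [0, [0, 0, -0.3], [0, 0, 0]], [0, [0, 0, -0.3], [0, 0, 0]], [0, [0, 0, -0.2], [0, 0, 0]], [0, [0, 0, -0.1], [0, 0, 0]], [0, [0, 0, 0], [0, 0, 0]]])

```text
time_s: 10.85
tcp_pos: [0.4769, -0.2837, 0.0267]
orientation: [1.0, 0.0, -0.0, -0.0]
force: [-0.8, -0.3, -1.4]
width: 0.0462
grasp_force: 20.0
```

carry_out(commands=[[0, [0, 0, -0.1], [0, 0, 0]], [0, [0, 0, -0.1], [0, 0, 0]], [0, [0, 0, 0], [0, 0, 0]]])

```text
time_s: 11.15
tcp_pos: [0.4769, -0.2836, 0.0248]
orientation: [1.0, 0.0, -0.0, -0.0]
force: [-0.4, 0.1, -1.4]
width: 0.0454
grasp_force: 20.0
```

carry_out(commands=[[0, [0, 0, -0.1], [0, 0, 0]], [0, [0, 0, 0], [0, 0, 0]]])

```text
time_s: 11.35
tcp_pos: [0.4771, -0.2837, 0.024]
orientation: [1.0, 0.0, 0.0, 0.0]
force: [0.4, -0.3, -0.9]
width: 0.046
grasp_force: 20.0
```

carry_out(commands=[[0, [0, 0, -0.1], [0, 0, 0]], [0, [0, 0, 0], [0, 0, 0]]])

```text
time_s: 11.55
tcp_pos: [0.4771, -0.2837, 0.0239]
orientation: [1.0, 0.0, 0.0, 0.0]
force: [-2.0, 2.3, 4.8]
width: 0.0458
grasp_force: 20.0
```

carry_out(commands=[[0.75, [0, 0, 0], [0, 0, 0]], [0.75, [0, 0, 0], [0, 0, 0]], [0.75, [0, 0, 0], [0, 0, 0]], [0.75, [0, 0, 0], [0, 0, 0]], [0.75, [0, 0, 1], [0, 0, 0]], [0.75, [0, 0, 3], [0, 0, 0]], [0.75, [0, 0, 3], [0, 0, 0]], [0.75, [1.4, 4.1, 0], [0, 0, 0]], [0.75, [1.4, 4.1, 0], [0, 0, 0]], [0.75, [1.4, 4.1, 0], [0, 0, 0]], [0.75, [1.4, 4.1, 0], [0, 0, 0]], [0.75, [1.4, 4.1, 0], [0, 0, 0]], [0.75, [1.4, 4.1, 0], [0, 0, 0]], [0.75, [1.5, 4.1, -2], [0, 0, 0]], [0.75, [0, 0, -3], [0, 0, 0]], [0.75, [0, 0, -2], [0, 0, 0]], [0.75, [0, 0, 0], [0, 0, 0]], [0.75, [0, 0, 0], [0, 0, 0]], [0.75, [0, 0, 0], [0, 0, 0]]])

```text
time_s: 13.45
tcp_pos: [0.5772, 0.0033, 0.0246]
orientation: [1.0, 0.0, 0.002, -0.0]
force: [-0.9, 0.3, -0.3]
width: 0.0652
grasp_force: 0.0
```

```bash
python3 st.py 5 scene top
python3 - <<'E'
import cv2,numpy as np
a=cv2.imread("pics/scene5.png")[150:300,240:420];b=cv2.imread("pics/top5.png")[200:320,420:560]
cv2.imwrite("pics/z5.png",np.hstack([cv2.resize(a,(400,333),interpolation=2),cv2.resize(b,(388,333),interpolation=2)]))
E
```

```text
time_s 13.55
tcp_pos [0.577  0.0032 0.0245]
force [-0.1873  0.3188 -0.5777]
wrist_torque [-0.0398  0.0319  0.0048]
width 0.0652
grasp_force 0.0
```

View pics/z5.png

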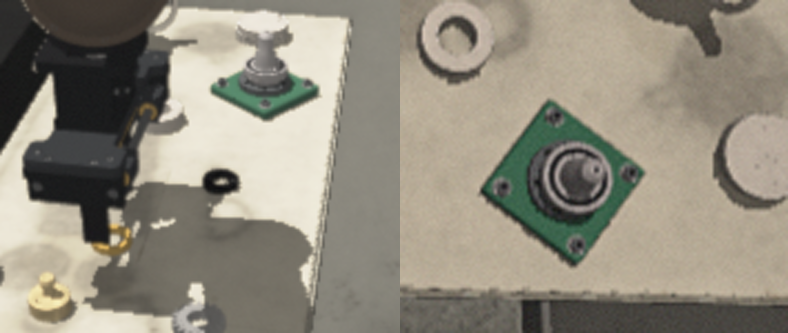

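Run:
```python
from h import *
c=dict(np.load("scene5.npz"));C=cloud(c)
print(proj(c,[[.577,.0362,.03],[.577,.0044,.0]]).round(1))
m=(C[...,2]>.02)&(C[...,2]<.07)&(np.hypot(C[...,0]-.577,C[...,1])<.06);P=C[m];print(len(P),np.percentile(P,[1,50,99],axis=0).round(4).tolist())
m=(C[...,2]>.004)&(C[...,2]<.015)&(np.hypot(C[...,0]-.577,C[...,1]-.004)<.03);P=C[m];print(len(P),np.percentile(P,[1,50,99],axis=0).round(4).tolist())
```

```text
[[284.8 256.6]
 [289.8 259.5]]
213 [[0.5664, -0.0312, 0.0293], [0.5768, 0.0462, 0.0479], [0.5885, 0.0503, 0.069]]
93 [[0.5589, -0.0131, 0.004], [0.5701, 0.0117, 0.0076], [0.5883, 0.0244, 0.0099]]
```

carry_out(commands=[[0.75, [0, 0, -1.5], [0, 0, 0]], [0.75, [0, 0, -0.8], [0, 0, 0]], [0.75, [0, 0, -0.3], [0, 0, 0]], [0.4, [0, 0, 0], [0, 0, 0]], [0, [0, 0, 0], [0, 0, 0]], [0, [0, 0, 0], [0, 0, 0]], [0, [0, 0, 0], [0, 0, 0]], [0, [0, 0, 0], [0, 0, 0]], [0, [0, 0, 0], [0, 0, 0]], [0, [0, 0, 0], [0, 0, 0]]])

```text
time_s: 14.55
tcp_pos: [0.5761, 0.0034, -0.0029]
orientation: [1.0, 0.0, 0.0, -0.0]
force: [-0.9, -0.7, 2.6]
width: 0.0346
grasp_force: 20.0
```

carry_out(commands=[[0, [0, 0, 2], [0, 0, 0]], [0, [0, 0, 3.5], [0, 0, 0]], [0, [0, 0, 3.8], [0, 0, 0]], [0, [-1.4, -4.1, 0], [0, 0, 0]], [0, [-1.4, -4.1, 0], [0, 0, 0]], [0, [-1.4, -4.1, 0], [0, 0, 0]], [0, [-1.4, -4.1, 0], [0, 0, 0]], [0, [-1.4, -4.1, 0], [0, 0, 0]], [0, [-1.4, -4.1, 0], [0, 0, 0]], [0, [-1.4, -4.1, 0], [0, 0, 0]], [0, [0, 0, 0], [0, 0, 0]], [0, [0, 0, 0], [0, 0, 0]], [0, [0, 0, 0], [0, 0, 0]]])

```text
time_s: 15.85
tcp_pos: [0.4781, -0.2831, 0.0897]
orientation: [1.0, 0.001, -0.0, -0.0]
force: [0.2, 0.4, -0.1]
width: 0.0348
grasp_force: 20.0
```

Over the shaft; lower to just above the thick journal, then slowly.

carry_out(commands=[[0, [0, -0.05, -1], [0, 0, 0]], [0, [0, 0, -0.6], [0, 0, 0]], [0, [0, 0, -0.5], [0, 0, 0]], [0, [0, 0, -0.5], [0, 0, 0]], [0, [0, 0, -0.4], [0, 0, 0]], [0, [0, 0, -0.4], [0, 0, 0]], [0, [0, 0, -0.3], [0, 0, 0]], [0, [0, 0, -0.3], [0, 0, 0]], [0, [0, 0, 0], [0, 0, 0]]])

```text
time_s: 16.75
tcp_pos: [0.4778, -0.2841, 0.0495]
orientation: [1.0, 0.0, -0.0, -0.0]
force: [-0.8, 0.1, -0.2]
width: 0.0346
grasp_force: 20.0
```

carry_out(commands=[[0, [0, 0, -0.2], [0, 0, 0]], [0, [0, 0, -0.2], [0, 0, 0]], [0, [0, 0, -0.2], [0, 0, 0]], [0, [0, 0, -0.2], [0, 0, 0]], [0, [0, 0, -0.2], [0, 0, 0]], [0, [0, 0, -0.2], [0, 0, 0]], [0, [0, 0, -0.2], [0, 0, 0]], [0, [0, 0, 0], [0, 0, 0]]])

```text
time_s: 17.55
tcp_pos: [0.4778, -0.2841, 0.0355]
orientation: [1.0, 0.0, -0.0, -0.0]
force: [-0.8, 1.4, -0.4]
width: 0.0346
grasp_force: 20.0
```

carry_out(commands=[[0, [0, 0, -0.1], [0, 0, 0]], [0, [0, 0, -0.1], [0, 0, 0]], [0, [0, 0, 0], [0, 0, 0]]])

```text
time_s: 17.85
tcp_pos: [0.478, -0.2842, 0.0338]
orientation: [1.0, 0.0, 0.0, 0.0]
force: [-0.5, 0.6, -1.1]
width: 0.0349
grasp_force: 20.0
```

carry_out(commands=[[0, [0, 0, -0.1], [0, 0, 0]], [0, [0, 0, 0], [0, 0, 0]]])

```text
time_s: 18.05
tcp_pos: [0.4782, -0.2842, 0.0331]
orientation: [1.0, 0.0, 0.0, 0.0]
force: [-0.2, 0.6, 1.1]
width: 0.0346
grasp_force: 20.0
```

carry_out(commands=[[0, [0, 0, -0.05], [0, 0, 0]], [0, [0, 0, 0], [0, 0, 0]]])

```text
time_s: 18.25
tcp_pos: [0.4781, -0.2842, 0.033]
orientation: [1.0, 0.0, 0.0, 0.0]
force: [-0.1, 1.6, 4.5]
width: 0.0346
grasp_force: 20.0
```

carry_out(commands=[[1, [0, 0, 0], [0, 0, 0]], [1, [0, 0, 0], [0, 0, 0]], [1, [0, 0, 0], [0, 0, 0]], [1, [0, 0, 1], [0, 0, 0]], [1, [0, 0, 3], [0, 0, 0]], [1, [0, 0, 2.5], [0, 0, 0]], [1, [0.9, 4.1, 0], [0, 0, 0]], [1, [0.9, 4.1, 0], [0, 0, 0]], [1, [0.9, 4.1, 0], [0, 0, 0]], [1, [0.9, 4.1, 0], [0, 0, 0]], [1, [0.9, 4.1, 0], [0, 0, 0]], [1, [0.9, 4.1, 0], [0, 0, 0]], [1, [0.8, 4.1, 0], [0, 0, 0]], [1, [0.8, 4.1, 0], [0, 0, 0]], [1, [0.8, 4.1, 0], [0, 0, 0]], [1, [0.8, 4.1, 0], [0, 0, 0]], [1, [0.8, 4.1, -2], [0, 0, 0]], [1, [0.8, 3.9, -3], [0, 0, 0]], [1, [0, 0, -2], [0, 0, 0]], [1, [0, 0, 0], [0, 0, 0]]])

```text
time_s: 20.25
tcp_pos: [0.5777, 0.2058, 0.0243]
orientation: [1.0, 0.001, -0.003, 0.002]
force: [-0.5, -0.8, -0.5]
width: 0.0869
grasp_force: 0.0
```

carry_out(commands=[[1, [0, 0, 0], [0, 0, 0]], [1, [0, 0, 0], [0, 0, 0]]])

```text
time_s: 20.45
tcp_pos: [0.5809, 0.2056, 0.0291]
orientation: [1.0, -0.0, 0.001, -0.001]
force: [-0.1, -0.6, 1.6]
width: 0.0869
grasp_force: 0.0
```

```bash
python3 st.py 6 top
python3 - <<'E'
from h import *
c=dict(np.load("top6.npz"));C=cloud(c)
for a,b in((.004,.011),(.032,.04),(.04,.05)):
    m=(C[...,2]>a)&(C[...,2]<b)&(np.hypot(C[...,0]-.477,C[...,1]+.284)<.03);P=C[m]
    if len(P):print(a,len(P),np.percentile(P,[2,98],axis=0).round(4).tolist())
E
```

```text
time_s 20.5
tcp_pos [0.581  0.2055 0.0293]
force [-0.2763  0.6715 -0.4596]
wrist_torque [-0.0719 -0.0346 -0.0108]
width 0.0872
grasp_force 0.0
0.004 15 [[0.4487, -0.3027, 0.0095], [0.5055, -0.2555, 0.0109]]
0.032 196 [[0.4525, -0.3064, 0.0325], [0.4979, -0.2608, 0.0394]]
0.04 169 [[0.4592, -0.3002, 0.0408], [0.4923, -0.2668, 0.0496]]
```

carry_out(commands=[[1, [0, 0, -1.5], [0, 0, 0]], [1, [0, 0, -1.0], [0, 0, 0]], [1, [0, 0, -0.5], [0, 0, 0]], [1, [0, 0, 0], [0, 0, 0]], [0, [0, 0, 0], [0, 0, 0]], [0, [0, 0, 0], [0, 0, 0]], [0, [0, 0, 0], [0, 0, 0]], [0, [0, 0, 0], [0, 0, 0]], [0, [0, 0, 0], [0, 0, 0]], [0, [0, 0, 0], [0, 0, 0]]], grip_force=25)

```text
time_s: 21.5
tcp_pos: [0.5801, 0.206, -0.0023]
orientation: [1.0, 0.0, 0.0, -0.0]
force: [0.2, -0.7, 1.3]
width: 0.0605
grasp_force: 25.0
```

carry_out(commands=[[0, [0, 0, 2], [0, 0, 0]], [0, [0, 0, 3.5], [0, 0, 0]], [0, [0, 0, 3.8], [0, 0, 0]], [0, [-0.8, -4.1, 0], [0, 0, 0]], [0, [-0.8, -4.1, 0], [0, 0, 0]], [0, [-0.8, -4.1, 0], [0, 0, 0]], [0, [-0.8, -4.1, 0], [0, 0, 0]], [0, [-0.8, -4.1, 0], [0, 0, 0]], [0, [-0.8, -4.1, 0], [0, 0, 0]], [0, [-0.9, -4.1, 0], [0, 0, 0]], [0, [-0.9, -4.1, 0], [0, 0, 0]], [0, [-0.9, -4.1, 0], [0, 0, 0]], [0, [-0.9, -4.1, 0], [0, 0, 0]], [0, [-0.9, -4.1, 0], [0, 0, 0]], [0, [-0.9, -3.9, 0], [0, 0, 0]], [0, [0, 0, 0], [0, 0, 0]], [0, [0, 0, 0], [0, 0, 0]], [0, [0, 0, 0], [0, 0, 0]]])

```text
time_s: 23.3
tcp_pos: [0.4778, -0.2835, 0.0901]
orientation: [1.0, 0.0, -0.0, -0.0]
force: [0.1, 0.1, -2.9]
width: 0.0604
grasp_force: 25.0
```

carry_out(commands=[[0, [0.05, -0.05, -1], [0, 0, 0]], [0, [0, 0, -0.6], [0, 0, 0]], [0, [0, 0, -0.5], [0, 0, 0]], [0, [0, 0, -0.5], [0, 0, 0]], [0, [0, 0, -0.4], [0, 0, 0]], [0, [0, 0, -0.3], [0, 0, 0]], [0, [0, 0, -0.3], [0, 0, 0]], [0, [0, 0, 0], [0, 0, 0]]])

```text
time_s: 24.1
tcp_pos: [0.4783, -0.2846, 0.054]
orientation: [1.0, 0.0, -0.0, -0.0]
force: [0.3, 0.2, -2.0]
width: 0.0609
grasp_force: 25.0
```

carry_out(commands=[[0, [0, 0, -0.2], [0, 0, 0]], [0, [0, 0, -0.2], [0, 0, 0]], [0, [0, 0, -0.2], [0, 0, 0]], [0, [0, 0, 0], [0, 0, 0]]])

```text
time_s: 24.5
tcp_pos: [0.4783, -0.2846, 0.0481]
orientation: [1.0, 0.0, -0.0, -0.0]
force: [0.4, 0.0, -1.4]
width: 0.0609
grasp_force: 25.0
```

carry_out(commands=[[0, [0, 0, -0.2], [0, 0, 0]], [0, [0, 0, -0.2], [0, 0, 0]], [0, [0, 0, -0.1], [0, 0, 0]], [0, [0, 0, 0], [0, 0, 0]]])

```text
time_s: 24.9
tcp_pos: [0.4787, -0.2845, 0.0432]
orientation: [1.0, 0.0, 0.0, -0.0]
force: [0.8, 2.5, -1.2]
width: 0.0607
grasp_force: 25.0
```

carry_out(commands=[[0, [0, 0, -0.1], [0, 0, 0]], [0, [0, 0, 0], [0, 0, 0]]])

```text
time_s: 25.1
tcp_pos: [0.4787, -0.2845, 0.0424]
orientation: [1.0, 0.0, 0.0, -0.0]
force: [0.4, 1.5, -1.8]
width: 0.0607
grasp_force: 25.0
```

carry_out(commands=[[0, [0, 0, -0.1], [0, 0, 0]], [0, [0, 0, 0], [0, 0, 0]]])

```text
time_s: 25.3
tcp_pos: [0.4788, -0.2846, 0.0416]
orientation: [1.0, 0.0, 0.0, 0.0]
force: [0.3, 2.7, 0.7]
width: 0.0606
grasp_force: 25.0
```

carry_out(commands=[[0, [0, 0, -0.05], [0, 0, 0]], [0, [0, 0, 0], [0, 0, 0]]])

```text
time_s: 25.5
tcp_pos: [0.4788, -0.2846, 0.0416]
orientation: [1.0, 0.0, 0.0, 0.0]
force: [-0.3, 3.1, 4.9]
width: 0.0607
grasp_force: 25.0
```

carry_out(commands=[[1, [0, 0, 0], [0, 0, 0]], [1, [0, 0, 0], [0, 0, 0]], [1, [0, 0, 0], [0, 0, 0]], [1, [0, 0, 1], [0, 0, 0]], [1, [0, 0, 2], [0, 0, 0]], [1, [0, 0, 2], [0, 0, 0]], [0.75, [0, 4.2, 0], [0, 0, 0]], [0.75, [0, 4.2, 0], [0, 0, 0]], [0.75, [0, 4.2, 0], [0, 0, 0]], [0.75, [0, 4.2, 0], [0, 0, 0]], [0.75, [0, 4.2, 0], [0, 0, 0]], [0.75, [0, 4.2, 0], [0, 0, 0]], [0.75, [0.2, 4.2, 0], [0, 0, 0]], [0.75, [0.2, 4.2, -1.5], [0, 0, 0]], [0.75, [0, 4.8, -3], [0, 0, 0]], [0.75, [0, 0, -2], [0, 0, 0]], [0.75, [0, 0, 0], [0, 0, 0]], [0.75, [0, 0, 0], [0, 0, 0]], [0.75, [0, 0, 0], [0, 0, 0]]])

```text
time_s: 27.4
tcp_pos: [0.4834, 0.0934, 0.0306]
orientation: [1.0, -0.0, 0.001, -0.0]
force: [0.1, -1.5, 0.4]
width: 0.0652
grasp_force: 0.0
```

```bash
python3 st.py 7 top scene
python3 - <<'E'
import cv2,numpy as np
a=cv2.imread("pics/scene7.png")[140:310,260:440];b=cv2.imread("pics/top7.png")[200:320,420:560]
cv2.imwrite("pics/z7.png",np.hstack([cv2.resize(a,(400,378),interpolation=2),cv2.resize(b,(400,378),interpolation=2)]))
E
```

```text
time_s 27.5
tcp_pos [0.4833 0.0933 0.0306]
force [-0.0031 -0.122  -0.3566]
wrist_torque [ 0.0136 -0.037  -0.0397]
width 0.0655
grasp_force 0.0
```

View pics/z7.png

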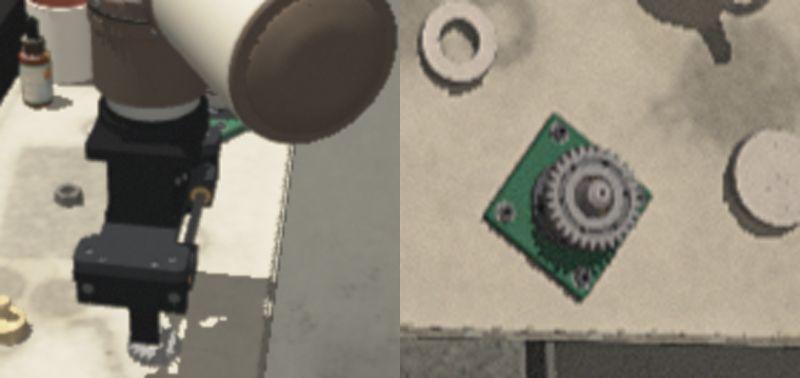

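carry_out(commands=[[0.75, [0, 0.55, 0], [0, 0, 0]], [0.75, [0, 0, -1.6], [0, 0, 0]], [0.75, [0, 0, -1.1], [0, 0, 0]], [0.75, [0, 0, -0.4], [0, 0, 0]], [0.75, [0, 0, 0], [0, 0, 0]], [0, [0, 0, 0], [0, 0, 0]], [0, [0, 0, 0], [0, 0, 0]], [0, [0, 0, 0], [0, 0, 0]], [0, [0, 0, 0], [0, 0, 0]], [0, [0, 0, 0], [0, 0, 0]]], grip_force=20)

```text
time_s: 28.5
tcp_pos: [0.4827, 0.0993, -0.0013]
orientation: [1.0, 0.0, 0.0, -0.0]
force: [1.0, -1.0, 1.1]
width: 0.0409
grasp_force: 20.0
```

carry_out(commands=[[0, [0, 0, 2], [0, 0, 0]], [0, [0, 0, 3.5], [0, 0, 0]], [0, [0, 0, 3.8], [0, 0, 0]], [0, [-0.1, -4.2, 0], [0, 0, 0]], [0, [-0.1, -4.2, 0], [0, 0, 0]], [0, [-0.1, -4.2, 0], [0, 0, 0]], [0, [-0.1, -4.2, 0], [0, 0, 0]], [0, [0, -4.2, 0], [0, 0, 0]], [0, [0, -4.2, 0], [0, 0, 0]], [0, [0, -4.2, 0], [0, 0, 0]], [0, [0, -4.2, 0], [0, 0, 0]], [0, [0, -4.6, 0], [0, 0, 0]], [0, [0, 0, 0], [0, 0, 0]], [0, [0, 0, 0], [0, 0, 0]], [0, [0, 0, 0], [0, 0, 0]]])

```text
time_s: 30.0
tcp_pos: [0.4781, -0.282, 0.0911]
orientation: [1.0, 0.0, -0.0, -0.0]
force: [-0.2, 0.9, -0.7]
width: 0.0409
grasp_force: 20.0
```

```bash
python3 st.py 8 scene
python3 - <<'E'
from h import *
c=dict(np.load("scene8.npz"));C=cloud(c);d=np.hypot(C[...,0]-.478,C[...,1]+.284)<.05
for a,b in((.025,.036),(.0455,.0535),(.056,.07),(.0935,.0995)):
    m=d&(C[...,2]>a)&(C[...,2]<b);P=C[m];print(a,len(P),"x range",np.percentile(P[:,0],[1,99]).round(4),"mid",np.percentile(P[:,0],[1,99]).mean().round(4)) if len(P) else 0
E
```

```text
time_s 30.05
tcp_pos [ 0.4783 -0.2817  0.0912]
force [-0.5622  0.5584  0.4274]
wrist_torque [-0.004   0.012   0.0076]
width 0.0408
grasp_force 19.9999
0.025 86 x range [0.455  0.4984] mid 0.4767
0.0455 154 x range [0.449  0.5085] mid 0.4788
0.056 44 x range [0.4667 0.4893] mid 0.478
0.0935 37 x range [0.4576 0.4976] mid 0.4776
```

carry_out(commands=[[0, [0, -0.12, -0.5], [0, 0, 0]], [0, [0, 0, -0.5], [0, 0, 0]], [0, [0, 0, -0.4], [0, 0, 0]], [0, [0, 0, -0.4], [0, 0, 0]], [0, [0, 0, -0.3], [0, 0, 0]], [0, [0, 0, -0.2], [0, 0, 0]], [0, [0, 0, 0], [0, 0, 0]]])

```text
time_s: 30.75
tcp_pos: [0.4783, -0.2839, 0.068]
orientation: [1.0, 0.0, -0.0, -0.0]
force: [-0.7, 0.2, -1.6]
width: 0.0408
grasp_force: 20.0
```

carry_out(commands=[[0, [0, 0, -0.2], [0, 0, 0]], [0, [0, 0, -0.2], [0, 0, 0]], [0, [0, 0, 0], [0, 0, 0]]])

```text
time_s: 31.05
tcp_pos: [0.4785, -0.2838, 0.0642]
orientation: [1.0, 0.0, -0.0, -0.0]
force: [1.0, 1.9, -0.4]
width: 0.0406
grasp_force: 20.0
```

carry_out(commands=[[0, [0, 0.07, 0], [0, 0, 0]], [0, [0, 0, -0.2], [0, 0, 0]], [0, [0, 0, -0.2], [0, 0, 0]], [0, [0, 0, -0.2], [0, 0, 0]], [0, [0, 0, -0.2], [0, 0, 0]], [0, [0, 0, -0.1], [0, 0, 0]], [0, [0, 0, 0], [0, 0, 0]]])

```text
time_s: 31.75
tcp_pos: [0.4783, -0.2833, 0.0551]
orientation: [1.0, 0.0, -0.0, -0.0]
force: [-0.3, -0.3, 0.3]
width: 0.0409
grasp_force: 20.0
```

carry_out(commands=[[0, [0, 0, -0.1], [0, 0, 0]], [0, [0, 0, 0], [0, 0, 0]]])

```text
time_s: 31.95
tcp_pos: [0.4785, -0.2833, 0.0543]
orientation: [1.0, 0.0, -0.0, -0.0]
force: [-1.1, -0.6, -0.9]
width: 0.0406
grasp_force: 20.0
```

carry_out(commands=[[0, [0, 0, -0.1], [0, 0, 0]], [0, [0, 0, 0], [0, 0, 0]]])

```text
time_s: 32.15
tcp_pos: [0.4784, -0.2833, 0.0533]
orientation: [1.0, 0.0, -0.0, -0.0]
force: [0.2, 0.5, -2.0]
width: 0.0408
grasp_force: 20.0
```

carry_out(commands=[[0, [0, 0, -0.1], [0, 0, 0]], [0, [0, 0, 0], [0, 0, 0]]])

```text
time_s: 32.35
tcp_pos: [0.4786, -0.2833, 0.0527]
orientation: [1.0, 0.0, 0.0, 0.0]
force: [-0.7, 0.7, 1.9]
width: 0.0409
grasp_force: 20.0
```

carry_out(commands=[[0.75, [0, 0, 0], [0, 0, 0]], [0.75, [0, 0, 0], [0, 0, 0]], [0.75, [0, 0, 0], [0, 0, 0]], [0.75, [0, 0, 0], [0, 0, 0]], [0.75, [0, 0, 1], [0, 0, 0]], [0.75, [0, 0, 2], [0, 0, 0]], [0.75, [0, 0, 1.5], [0, 0, 0]], [0.75, [0.4, 3.6, 0], [0, 0, 0]], [0.75, [0.4, 3.6, 0], [0, 0, 0]], [0.75, [0.4, 3.6, 0], [0, 0, 0]], [0.75, [0.4, 3.6, -1], [0, 0, 0]], [0.75, [0.3, 3.7, -3], [0, 0, 0]], [0.75, [0, 0, -3], [0, 0, 0]], [0.75, [0, 0, 0], [0, 0, 0]], [0.75, [0, 0, 0], [0, 0, 0]], [0.75, [0, 0, 0], [0, 0, 0]]])

```text
time_s: 33.95
tcp_pos: [0.4988, -0.1028, 0.029]
orientation: [1.0, -0.0, 0.002, 0.0]
force: [-0.4, -0.5, -0.5]
width: 0.0653
grasp_force: 0.0
```

carry_out(commands=[[0.75, [-0.1, 0, -1.6], [0, 0, 0]], [0.75, [0, 0, -1.0], [0, 0, 0]], [0.75, [0, 0, -0.4], [0, 0, 0]], [0.75, [0, 0, 0], [0, 0, 0]], [0, [0, 0, 0], [0, 0, 0]], [0, [0, 0, 0], [0, 0, 0]], [0, [0, 0, 0], [0, 0, 0]], [0, [0, 0, 0], [0, 0, 0]], [0, [0, 0, 0], [0, 0, 0]], [0, [0, 0, 0], [0, 0, 0]]])

```text
time_s: 34.95
tcp_pos: [0.4966, -0.1022, -0.0025]
orientation: [1.0, 0.0, 0.0, 0.0]
force: [-0.1, -0.7, 2.1]
width: 0.0325
grasp_force: 20.0
```

carry_out(commands=[[0, [0, 0, 2], [0, 0, 0]], [0, [0, 0, 3.5], [0, 0, 0]], [0, [0, 0, 3.8], [0, 0, 0]], [0, [-0.4, -3.6, 0], [0, 0, 0]], [0, [-0.4, -3.6, 0], [0, 0, 0]], [0, [-0.4, -3.6, 0], [0, 0, 0]], [0, [-0.4, -3.6, 0], [0, 0, 0]], [0, [-0.25, -3.7, 0], [0, 0, 0]], [0, [0, 0, 0], [0, 0, 0]], [0, [0, 0, 0], [0, 0, 0]], [0, [0, 0, 0], [0, 0, 0]], [0, [0, 0, 0], [0, 0, 0]]])

```text
time_s: 36.15
tcp_pos: [0.4781, -0.2822, 0.0904]
orientation: [1.0, 0.001, -0.0, -0.0]
force: [-0.4, 0.5, 0.1]
width: 0.0324
grasp_force: 20.0
```

```bash
python3 st.py 9 scene
python3 - <<'E'
from h import *
c=dict(np.load("scene9.npz"));C=cloud(c);d=np.hypot(C[...,0]-.478,C[...,1]+.284)<.05
for a,b in((.055,.063),(.065,.075),(.0935,.0985)):
    m=d&(C[...,2]>a)&(C[...,2]<b);P=C[m];print(a,len(P),"x range",np.percentile(P[:,0],[1,99]).round(4),"mid",np.percentile(P[:,0],[1,99]).mean().round(4)) if len(P) else 0
a=cv2.imread("pics/scene9.png")[90:230,280:440]
cv2.imwrite("pics/z9.png",cv2.resize(a,None,fx=4,fy=4,interpolation=2))
E
```

```text
time_s 36.2
tcp_pos [ 0.4782 -0.2822  0.0904]
force [-0.398   0.067  -0.1544]
wrist_torque [-0.0458 -0.0082  0.0137]
width 0.0326
grasp_force 19.9999
0.055 69 x range [0.4514 0.5046] mid 0.478
0.065 45 x range [0.4599 0.4968] mid 0.4783
0.0935 25 x range [0.4624 0.4931] mid 0.4778
```

View pics/z9.png

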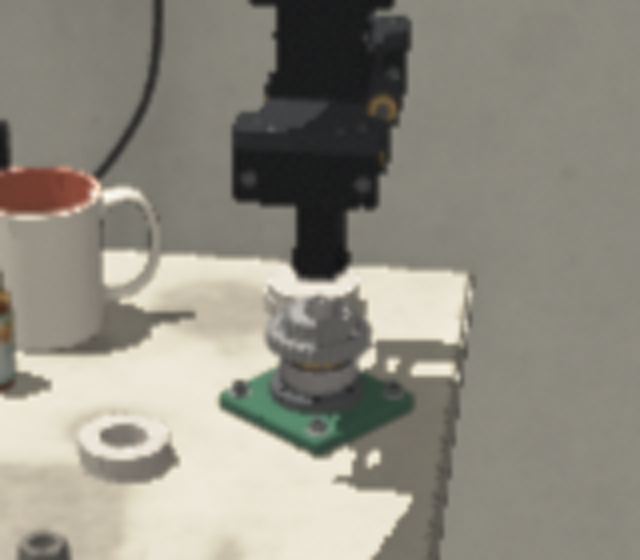

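carry_out(commands=[[0, [0, -0.05, -0.5], [0, 0, 0]], [0, [0, 0, -0.5], [0, 0, 0]], [0, [0, 0, -0.4], [0, 0, 0]], [0, [0, 0, -0.4], [0, 0, 0]], [0, [0, 0, -0.2], [0, 0, 0]], [0, [0, 0, -0.2], [0, 0, 0]], [0, [0, 0, 0], [0, 0, 0]]])

```text
time_s: 36.9
tcp_pos: [0.4779, -0.2838, 0.0681]
orientation: [1.0, 0.0, -0.0, -0.0]
force: [0.2, -0.1, 0.4]
width: 0.0324
grasp_force: 20.0
```

carry_out(commands=[[0, [0, 0, -0.2], [0, 0, 0]], [0, [0, 0, -0.1], [0, 0, 0]], [0, [0, 0, 0], [0, 0, 0]]])

```text
time_s: 37.2
tcp_pos: [0.478, -0.2837, 0.0653]
orientation: [1.0, 0.0, -0.0, -0.0]
force: [0.3, 0.0, 0.2]
width: 0.0324
grasp_force: 20.0
```

carry_out(commands=[[0, [0, 0.03, -0.1], [0, 0, 0]], [0, [0, 0, -0.1], [0, 0, 0]], [0, [0, 0, -0.1], [0, 0, 0]], [0, [0, 0, 0], [0, 0, 0]]])

```text
time_s: 37.6
tcp_pos: [0.4779, -0.2834, 0.0622]
orientation: [1.0, 0.0, -0.0, -0.0]
force: [0.0, 0.6, -0.8]
width: 0.0325
grasp_force: 20.0
```

carry_out(commands=[[0, [0, 0, -0.1], [0, 0, 0]], [0, [0, 0, 0], [0, 0, 0]]])

```text
time_s: 37.8
tcp_pos: [0.4781, -0.2835, 0.0615]
orientation: [1.0, 0.0, 0.0, 0.0]
force: [0.1, 0.2, 0.2]
width: 0.0327
grasp_force: 20.0
```

carry_out(commands=[[0, [0, 0, -0.05], [0, 0, 0]], [0, [0, 0, 0], [0, 0, 0]]])

```text
time_s: 38.0
tcp_pos: [0.4782, -0.2835, 0.0614]
orientation: [1.0, 0.0, 0.0, 0.0]
force: [-1.6, 0.9, 4.7]
width: 0.0324
grasp_force: 20.0
```

Seated; release, retreat and check.

carry_out(commands=[[0.7, [0, 0, 0], [0, 0, 0]], [0.7, [0, 0, 0], [0, 0, 0]], [0.7, [0, 0, 0], [0, 0, 0]], [0.7, [0, 0, 0], [0, 0, 0]], [0.7, [0, 0, 0.5], [0, 0, 0]], [0.7, [0, 0, 2], [0, 0, 0]], [0.7, [0, 0, 3], [0, 0, 0]], [0.7, [0, 0, 4], [0, 0, 0]], [0.7, [0, 4, 2], [0, 0, 0]], [0.7, [0, 4, 0], [0, 0, 0]], [0.7, [0, 4, 0], [0, 0, 0]], [0.7, [0, 4, 0], [0, 0, 0]], [0.7, [0, 4, 0], [0, 0, 0]], [0.7, [0, 4, 0], [0, 0, 0]], [0.7, [0, 4, 0], [0, 0, 0]], [0.7, [0, 4, 0], [0, 0, 0]], [0.7, [0, 0, 0], [0, 0, 0]], [0.7, [0, 0, 0], [0, 0, 0]], [0.7, [0, 0, 0], [0, 0, 0]]])

```text
time_s: 39.9
tcp_pos: [0.4778, 0.0359, 0.1759]
orientation: [1.0, -0.0, -0.0, 0.0]
force: [-0.3, -0.9, -0.0]
width: 0.0607
grasp_force: 0.0
```

```bash
python3 st.py 10 scene top
python3 - <<'E'
from h import *
for n in("scene","top"):
    c=dict(np.load(n+"10.npz"));C=cloud(c)
    for r0,r1 in((.0085,.0165),(.0175,.0205),(.0225,.03)):
        d=np.hypot(C[...,0]-(.4783 if n=="scene" else .476),C[...,1]+(.282 if n=="scene" else .283));m=(d>r0)&(d<r1)&(C[...,2]>.02);print(n,r0,np.percentile(C[m][:,2],[50,80,95]).round(4))
a=cv2.imread("pics/scene10.png")[130:260,270:410];b=cv2.imread("pics/top10.png")[180:310,420:560]
cv2.imwrite("pics/z10.png",np.hstack([cv2.resize(i,(400,371),interpolation=2) for i in(a,b)]))
E
```

```text
time_s 40.0
tcp_pos [0.4779 0.0355 0.1759]
force [ 0.5064 -0.1949 -0.8906]
wrist_torque [-0.0135  0.0254  0.0172]
width 0.061
grasp_force 0.0
scene 0.0085 [0.0681 0.0723 0.0727]
scene 0.0175 [0.0546 0.0631 0.0675]
scene 0.0225 [0.0457 0.0531 0.0546]
top 0.0085 [0.0712 0.0727 0.0737]
top 0.0175 [0.0592 0.0636 0.0655]
top 0.0225 [0.053  0.0545 0.0558]
```

View pics/z10.png

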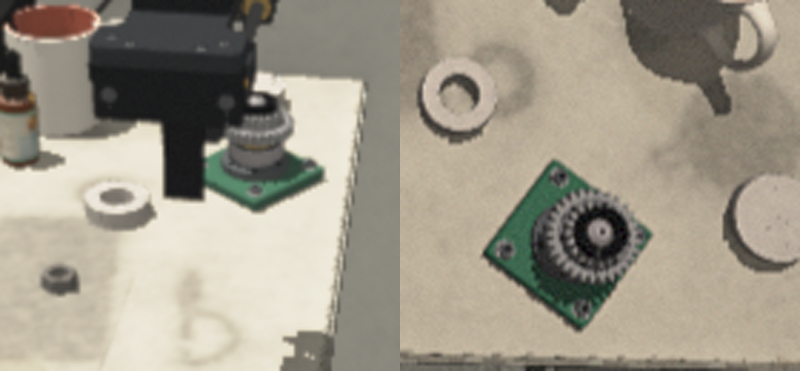

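The pictures show the full stack on the shaft. Collar top is at about 72 mm, small gear top at 64 mm and large gear top at 54 mm, so every part is fully down. The ring gauge and nut look undisturbed.

```bash
python3 -c "
from cell import ctrl
print(ctrl.finish_job())"
```

```text
the job is handed in; nothing more can be done
None
```

All five parts are on the shaft in the order asked, each lowered until I felt contact with the one below, and the job was handed in at about 40 s with the ring gauge, nut and brass weight never touched; an early grasp at the bearing closed above it without contact, because the tool sits about 23 mm higher than its reported position.

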